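Refit the keyhole table plate of a foil press

TASK

Fit the loose table plate to the foil press: lower its two keyholes over the two screw heads on the bed until it lies flat, then slide it towards the column until it is fully home and the spring pin pops up in front of it, and let go. Feel for the screws gently, without pressing hard or jamming the plate, and leave everything else on the table where it is.

Things in the scene. Friction and masses are not known exactly. Their poses are not given: they have to be found in the camera images.
- plate: Aluminium table plate, 240 (its x) x 130 (its y) x 5 mm, 0.43 to 0.65 kg, flat on the 3 mm cutting mat. Origin on its underside, midway across, 110 mm behind the front (-x) edge, 130 mm before the rear; z up. Centre of mass about 60 mm from the grip bar towards +x. Two keyholes, at y = +45 and -45 mm. Low 4 mm strips on its +y and +x edges.
- grip (a point): Middle of the top of the plate's grip bar, at x = -65, y = 0, z = 35 mm of the plate, axes as the plate's. The bar is 12 mm thick along x, 90 mm long along y, and stands 30 mm above the plate's upper face. Take it from above, closing along x.
- keyhole (a point): Centre of the entry hole of the keyhole at y = +45 mm, on the plate's underside (x = +10 mm of the plate; the other is the same at y = -45 mm), axes as the plate's. Entry hole 20 mm across; from it an 11 mm wide slot runs towards -x, its closed end 24 mm from this centre.
- press: Foil-stamping press, fixed; black cast base 370 (x) x 180 (y) mm. Origin: centre of the base's underside; z up. Column at the +x end; the head overhangs the bed behind x = +30 mm (lowest part 143 mm over the table), in front of that all is open from above. Bed's flat top 52 mm over the table, 150 mm wide. Home plate: plate's x along the press's x, y = 0, z = 52 mm, slots' ends against the screws.
- screws (a point): Point on the bed's top midway between the two screws when the bed is in its middle position: x = -45, y = 0, z = 52 mm of the press, axes as the press's. The bed is a register slide clamped where the last job left it: true screws (and pin) stand up to 14 mm before or behind this along x; not measured, so feel or look for them.
- screw_line (a point): Same point, 12 mm higher: level of the tops of the heads. Screws upright at y = +45 and -45 mm. Heads 16 mm across, undersides 7 mm over the bed; shoulders 8 mm across. Lowered with the entry holes over the heads, the plate slides 20 mm towards the press's +x to be home.
- latch_pin (a joint): Spring pin, 10 mm across, standing 4 mm out of the bed at y = 0, 106.5 mm in front (-x) of the screws. 0 = up, 0.004 = pushed level with the bed (about 1.5 N). The plate, once lowered over the heads, covers it and holds it down; it pops up before the plate's front edge, 1.5 mm clear, only when the plate is home, and stops it sliding back.
- foil_roll: Bystander, not to be moved: copper foil roll standing on end, diameter 44, 62 mm high, origin under its centre.
- foil_roll_2: Bystander, not to be moved: brass-coloured foil roll standing on end, diameter 52, 50 mm high, origin under its centre.
- type_holder: Bystander, not to be moved: brass hand type holder with wooden handle lying on its side, about 185 mm long, 22 mm high, origin under the joint of handle and brass.
- screwdriver: Bystander, not to be moved: screwdriver lying flat.
- cleaner: Bystander, not to be moved: jar with black lid, diameter 56, 110 mm high, origin under its centre.

How it is judged:
By the outcome, as a careful person would: the job done as asked, in the order asked, and still so for the second after the job is handed in, with the robot touching nothing.
It also fails if it takes over 54 s, if anything falls off the work surface, if the arm or the gripper's body presses on something with over 40 N, if the wrist force passes 120 N, or if a joint passes its speed limit or range.

ROBOT

A 7-joint arm with a two-finger parallel gripper is mounted at the origin on the work surface. World frame = base frame: x ahead of the robot, y to its left, z up, the work surface at z = 0. Lengths are in m, angles in rad, forces in N, time in s.
With the tool pointing down it reaches from about 0.425 to 0.95 m from the base axis. Payload 16.7 kg.
Tool frame: the origin (TCP) lies on the centre line of the jaws, within the pads' length; the fingertips stand 22 mm ahead of it and the grasp point (between the pads) lies 3 mm ahead of it; z points along the fingers, y is the line along which they close (so a half turn about z gives the same grasp; the last joint's range is limited). The gripper opens to 94 mm and grips with 3 to 60 N. Pads are 16 mm wide; open, the fingers measure 119 mm over their backs; the gripper's body (75 mm by 177 mm) begins 78 mm behind the grasp point.
Start: joints at [-1.371, 0.426, 0.074, 1.606, -0.034, 1.111, -0.067], TCP at [0.231, 0.634, 0.227] pointing down, gripper open.
Joint ranges: [-2.85, 2.85], [-0.5, 2.14], [-1.23, 1.37], [0.21, 2.46], [-1.02, 4.16], [0.16, 2.05], [-2.73, 2.73]. Speed limits (rad/s): [1.89, 1.89, 2.39, 2.39, 3.01, 3.01, 3.01].

INTERFACE

Orientations are given as a unit quaternion [w, x, y, z].
In Python, from workcell import readout, cams, hand_in gives the robot as it stands.
- The arm moves only by the tool carry_out, never from a script. Its argument "targets" is a list of rows, each a list of 7 numbers: the turn, a rotation vector about the tool's x, y, z in rad, then the shift along the tool's x, y, z in m, then the gripper's target within -1 to 1 (shut at 1, half-way at 0, fully open at -1). A call has 1 to 10 rows; each row is the pose to reach, as a shift and turn from the pose commanded when the call began, along the tool's axes at that moment; what a row does not reach only later rows make up. A row lasts 1/8 s, in which the tool goes at most 62.5 mm and 10.7 degrees, less where a joint would pass 70% of its speed; a pose out of reach is approached as far as the arm can. A call with a gripper value outside its range is refused whole. The fingers move at their own pace and stop on an object; "squeeze" is the grip in N (left out, the last holds). Time passes only in rows, so rows that repeat a pose let the fingers close. It gives the time, the measured TCP pose, the force, the opening and the grip force at its end, in the units of the state.
- readout.get_obs(): the state, without advancing time (a new reading comes with each control period).
- cams.grab_frame(name): name is "scene" or "side" or "wrist"; returns a dict with "color" (384x512x3 uint8, red, green, blue), "fx", "fy", "cx", "cy" (pixels), "k1" (the pictures are not rectified: a ray, as slopes to the right and down, at radius r is drawn at 1 + k1 r^2 times it, then the intrinsics apply), "cam_to_world" (4x4, takes a point from camera to world coordinates). Camera axes: x right, y down, z forward; pixel columns grow to the right and rows downward; lengths in m; the calibration is good to about 2 mm. A picture is of the moment at which its call begins. There is no depth.
- hand_in(): hands the job in; it is judged then, once.
The state is a dict: "time_s": time; "joint_positions": joint angles; "qvel": joint speeds; "tau": joint torques, N m; "tool_pos": TCP position; "orientation": TCP orientation; "contact_force": force on the tool from outside, world axes, zero at the start; "wrist_torque": the same for the moment, N m; "opening": opening from 0.0 (shut) to 1.0 (fully open); "grip_force": force on a finger pad.
Only numpy, scipy, OpenCV 4.12 (cv2) and the standard library are available. Lean on these libraries where they do the work, as an engineer would, in place of code of your own. Each camera call takes 0.05 s, during which the arm holds its last target. There are 200 camera calls.

## Working session

There is one attempt and no reset: what is moved stays moved. The work goes in short steps, Python scripts to look and compute and a tool call to move; the robot and the scene stay as the last step left them, time stands still between calls to the robot, and variables do not carry over. Pictures are saved under pics/ and viewed, at most 10 in all, crops included, and the job is handed in when it is done.

Besides the shell and the picture viewer there is one more tool, called after "Call:" by a JSON object that holds its "method" and its "body", one argument or row to a line. carry_out: Moves the arm, as the interface text tells. Its arguments: {"type":"object","properties":{"targets":{"type":"array"},"squeeze":{"type":"number"}},"required":["targets"]}

```bash
mkdir -p pics; cat > h.py <<'E'
import numpy as np, cv2, json
from workcell import readout, cams, hand_in
from scipy.spatial.transform import Rotation as R
def shot(n,f):
    d=cams.grab_frame(n); cv2.imwrite(f'pics/{f}.png',d['color'][...,::-1])
    c={k:(np.array(d[k]).tolist()) for k in d if k!='color'}; json.dump(c,open(f'pics/{f}.json','w'))
def ray(f,u,v):
    c=json.load(open(f'pics/{f}.json')); K=np.array([[c['fx'],0,c['cx']],[0,c['fy'],c['cy']],[0,0,1.]])
    p=cv2.undistortPoints(np.array([[[u,v]]],float),K,np.array([c['k1'],0,0,0,0.]))[0,0]
    T=np.array(c['cam_to_world']); return T[:3,3],T[:3,:3]@[p[0],p[1],1]
def onz(f,u,v,z):
    o,d=ray(f,u,v); return o+d*(z-o[2])/d[2]
def proj(f,P):
    c=json.load(open(f'pics/{f}.json')); K=np.array([[c['fx'],0,c['cx']],[0,c['fy'],c['cy']],[0,0,1.]])
    T=np.linalg.inv(np.array(c['cam_to_world'])); P=np.atleast_2d(P).astype(float)
    return cv2.projectPoints(P,cv2.Rodrigues(T[:3,:3])[0],T[:3,3],K,np.array([c['k1'],0,0,0,0.]))[0][:,0]
def crop(f,x0,y0,x1,y1,s,o):
    im=cv2.imread(f'pics/{f}.png')[y0:y1,x0:x1]; cv2.imwrite(f'pics/{o}.png',cv2.resize(im,None,fx=s,fy=s,interpolation=cv2.INTER_CUBIC))
def toolshift(dw):  # world shift -> tool axes
    q=readout.get_obs()['orientation']; return R.from_quat([q[1],q[2],q[3],q[0]]).inv().apply(dw)
E
python3 - <<'E'
from h import *
for n in ['scene','side','wrist']: shot(n,n+'0')
a=[cv2.imread(f'pics/{n}0.png') for n in ['scene','side']]
cv2.imwrite('pics/both.png',cv2.resize(np.hstack(a),(800,300),interpolation=cv2.INTER_AREA))
o=readout.get_obs(); print(o)
for n in ['scene','side','wrist']:
    print(json.load(open(f'pics/{n}0.json')))
E
```

```text
{'time_s': 0.15, 'joint_positions': array([-1.37145106,  0.42658035,  0.07386953,  1.60643439, -0.03409662,
        1.11077171, -0.06708513]), 'qvel': array([ 0.00128595, -0.00236936,  0.00064663, -0.00356157, -0.00117324,
       -0.00092341,  0.0016211 ]), 'tau': array([ 4.05534942e-03, -9.36273980e+01,  3.66916537e+00, -4.54427540e+01,
       -4.87471407e-02,  1.79278292e-02,  2.03525010e-04]), 'tool_pos': array([0.23065028, 0.63405368, 0.22695349]), 'orientation': array([-4.77900152e-05,  1.73552830e-01,  9.84824450e-01, -4.64722735e-04]), 'contact_force': array([ 0.0428411 , -0.68046729, -0.26757623]), 'wrist_torque': array([0.0098834 , 0.07134571, 0.01798597]), 'grip_force': 0.0, 'opening': 1.0015581926682935}
{'fx': 445.8795355804795, 'fy': 445.8795355804795, 'cx': 262.6781026058205, 'cy': 193.0364642880581, 'k1': 0.02047061643764483, 'cam_to_world': [[0.5478272963617014, 0.5451190883591369, -0.6346104575781369, 1.2778884581630134], [0.8365201236992513, -0.3470260128972337, 0.4240365892453603, -0.5431257676209672], [0.010924102124118677, -0.7631632367188245, -0.6461134096376806
[... 204 characters left out ...]
40307442356, -0.1561844625214198, 0.1468263501275727, 0.3444843739845617], [-0.21434760574215148, -0.7033584278292453, 0.6777477598001929, -0.9691364431452955], [-0.0025821187998535944, -0.6934647328224182, -0.7204859450357348, 1.0726253895694444], [0.0, 0.0, 0.0, 1.0]]}
{'fx': 267.36098757905063, 'fy': 267.36098757905063, 'cx': 257.0712466144282, 'cy': 190.84395916872364, 'k1': -0.01655808649966485, 'cam_to_world': [[0.3413599120044205, 0.9152703526129441, 0.21390089318212036, 0.1695900317181739], [0.9399304145540414, -0.33190465130882063, -0.07981302046555715, 0.6570352926350291], [-0.002055790018357651, 0.22829692084507996, -0.9735893845251463, 0.38295293034558925], [0.0, 0.0, 0.0, 1.0]]}
```

View pics/scene0.png

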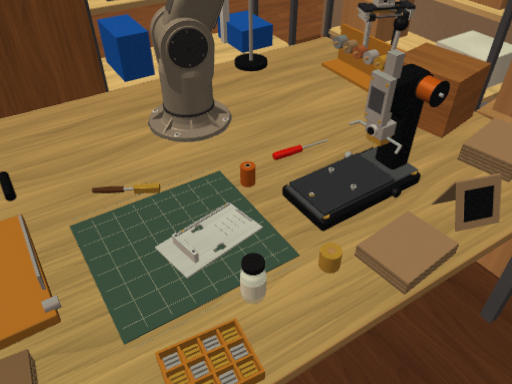

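View pics/side0.png

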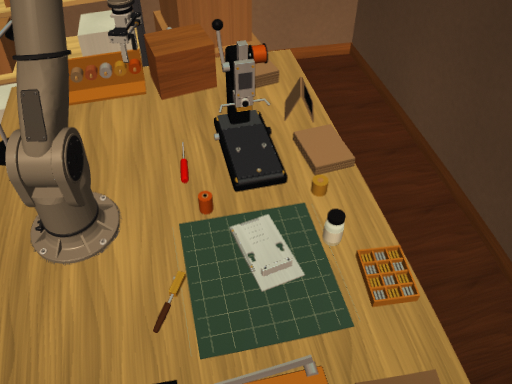

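The scene view shows the plate on the mat near (210,238) with its bar at (185,248), and the press at about (355,180). The side view shows the plate near (266,250) and the bed near (249,150). I'll enlarge both.

```bash
python3 - <<'E'
from h import *
def c(f,x0,y0,w,h):
    return cv2.resize(cv2.imread(f'pics/{f}.png')[y0:y0+h,x0:x0+w],(w*4,h*4),interpolation=cv2.INTER_CUBIC)
# plate scene(150..265,195..280) press scene (270..425,130..230)
cv2.imwrite('pics/c1.png',np.vstack([c('scene0',270,140,160,85)[:, :640],np.pad(c('scene0',145,200,130,65),((0,0),(0,120),(0,0)))]))
cv2.imwrite('pics/c2.png',np.hstack([c('side0',205,100,90,95),c('side0',222,205,90,95)]))
E
```

```text
(no output)
```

View pics/c1.png

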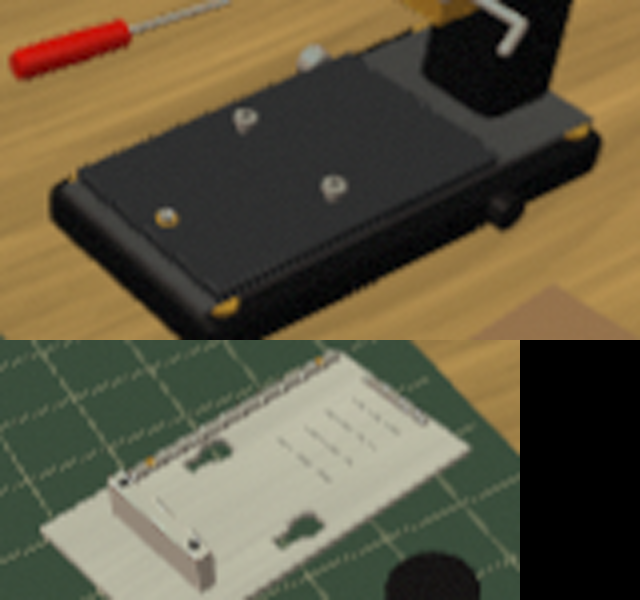

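View pics/c2.png

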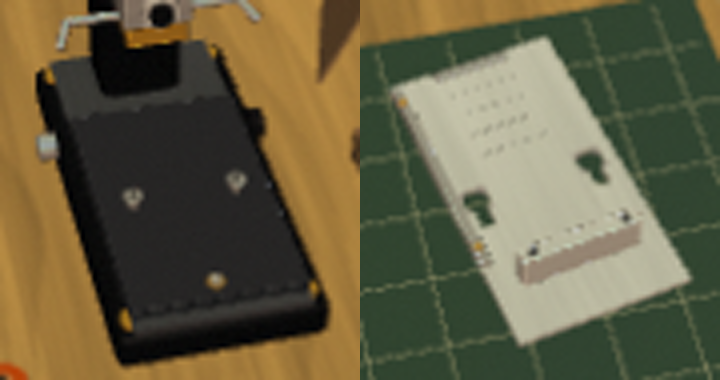

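c1 gives screw heads at scene (331.5,169) and (353.5,186), and the pin at (312,194). c2 gives heads at side (238,149) and (264,145), and the pin at (259,170). Plate corners and keyholes are clear in both crops, so I'll fit the poses now.

```bash
python3 - <<'E'
from h import *
from scipy.optimize import least_squares
def S(ox,oy,k=0): return lambda x,y:((x-k+.5)/4-.5+ox,(y+.5)/4-.5+oy)
a=S(270,140);b=lambda x,y:S(145,200)(x,y-340);c=S(205,100);d=lambda x,y:S(222,205)(x-360,y)
press=[('scene0',a(246,117),(0,.045,.0635)),('scene0',a(334,184),(0,-.045,.0635)),('scene0',a(167,216),(-.1065,0,.056)),
('side0',c(133,196),(0,.045,.0635)),('side0',c(236,180),(0,-.045,.0635)),('side0',c(216,280),(-.1065,0,.056))]
plate=[('scene0',b(42,530),(-.11,.065,.008)),('scene0',b(340,352),(.13,.065,.012)),('scene0',b(470,448),(.13,-.065,.008)),
('scene0',b(118,482),(-.065,.045,.038)),('scene0',b(205,552),(-.065,-.045,.038)),
('side0',d(520,345),(-.11,.065,.008)),('side0',d(690,279),(-.11,-.065,.008)),('side0',d(547,38),(.13,-.065,.012)),('side0',d(392,93),(.13,.065,.012)),
('side0',d(525,256),(-.065,.045,.038)),('side0',d(636,217),(-.065,-.045,.038)),
('scene0',b(217,451),(.01,.045,.006)),('scene0',b(304,522),(.01,-.045,.006)),('side0',d(475,203),(.01,.045,.006)),('side0',d(591,162),(.01,-.045,.006))]
def fit(L,x0):
    def w(p,q): 
        cs,sn=np.cos(p[2]),np.sin(p[2]); return [p[0]+cs*q[0]-sn*q[1],p[1]+sn*q[0]+cs*q[1],q[2]]
    f=lambda p:np.concatenate([(proj(n,w(p,q))[0]-uv) for n,uv,q in L])
    for sel in (None,'scene0','side0'):
        LL=[l for l in L if sel in(None,l[0])]
        g=lambda p:np.concatenate([(proj(n,w(p,q))[0]-uv) for n,uv,q in LL])
        s=least_squares(g,x0,loss='soft_l1'); print(sel,s.x.round(4),np.degrees(s.x[2]).round(2))
        if sel is None: print(f(s.x).reshape(-1,2).round(1).tolist())
print('screws mid');fit(press,[.7,0,0]);print('plate');fit(plate,[.6,-.1,0.1])
E
```

```text
screws mid
None [0.5981 0.1699 1.5936] 91.31
[[-0.4, -0.1], [-0.1, 0.1], [-0.2, -0.5], [0.2, -0.2], [0.3, -0.4], [0.3, -0.5]]
scene0 [0.599  0.1699 1.5968] 91.49
side0 [0.597  0.1684 1.5894] 91.07
plate
None [ 0.5557 -0.2274  1.7569] 100.66
[[-0.8, -0.3], [-0.5, -1.5], [-0.0, 0.0], [-1.2, -1.8], [-0.3, 0.9], [0.0, -0.4], [0.5, -0.1], [0.1, -1.2], [-0.6, -2.0], [-1.1, 0.3], [1.0, -0.8], [-0.2, 0.4], [0.6, 1.5], [0.5, -0.3], [-0.0, -0.1]]
scene0 [ 0.556  -0.2265  1.7589] 100.78
side0 [ 0.5552 -0.2288  1.7584] 100.75
```

```bash
python3 - <<'E'
from h import *
print('cleaner',onz('scene0',253,263,.11),onz('side0',336,216,.11)); print('roll',onz('scene0',248,166,.062),onz('side0',205,195,.062))
print('roll2',onz('scene0',330,250,.05),'holder',onz('scene0',93,190,.01),onz('scene0',158,188,.01))
o=readout.get_obs()['tool_pos']
for P in ([.45,.1,.227],[.568,-.291,.20]): print(toolshift(np.array(P)-o))
E
```

```text
cleaner [ 0.76092275 -0.21925097  0.11      ] [ 0.75340002 -0.22128248  0.11      ]
roll [ 0.41659902 -0.01865779  0.062     ] [ 0.4130097  -0.01776241  0.062     ]
roll2 [ 0.77989556 -0.02080544  0.05      ] holder [ 0.22075014 -0.40695845  0.01      ] [ 0.30935371 -0.25128479  0.01      ]
[-3.88695779e-01 -4.26899387e-01  3.77445697e-04]
[-0.63324424 -0.75398286  0.0276987 ]
```

Call:
{"method": "carry_out", "body": {
  "targets": [
    [0,0,0,-0.389,-0.427,0,-1],
    [0,0,0,-0.389,-0.427,0,-1],
    [0,0,0,-0.389,-0.427,0,-1],
    [0,0,0,-0.389,-0.427,0,-1],
    [0,0,0,-0.389,-0.427,0,-1],
    [0,0,0,-0.389,-0.427,0,-1],
    [0,0,0,-0.389,-0.427,0,-1],
    [0,0,0,-0.389,-0.427,0,-1],
    [0,0,0,-0.389,-0.427,0,-1],
    [0,0,0,-0.389,-0.427,0,-1]
  ]
}}

```text
time_s: 1.4
tool_pos: [0.4511, 0.0965, 0.2276]
orientation: [0.0, 0.176, 0.984, -0.0]
contact_force: [0.1, 1.4, 0.3]
opening: 1.006
grip_force: 0.0
```

Remaining shift in tool axes: (-0.2445, -0.327, 0.03), with a turn of -0.536.

Call:
{"method": "carry_out", "body": {
  "targets": [
    [0,0,-0.18,-0.0815,-0.109,0.01,-1],
    [0,0,-0.36,-0.163,-0.218,0.02,-1],
    [0,0,-0.536,-0.2445,-0.327,0.03,-1],
    [0,0,-0.536,-0.2445,-0.327,0.03,-1],
    [0,0,-0.536,-0.2445,-0.327,0.03,-1],
    [0,0,-0.536,-0.2445,-0.327,0.03,-1],
    [0,0,-0.536,-0.2445,-0.327,0.03,-1],
    [0,0,-0.536,-0.2445,-0.327,0.03,-1],
    [0,0,-0.536,-0.2445,-0.327,0.03,-1],
    [0,0,-0.536,-0.2445,-0.327,0.03,-1]
  ]
}}

```text
time_s: 2.65
tool_pos: [0.5685, -0.2888, 0.1974]
orientation: [-0.0, -0.094, 0.996, 0.001]
contact_force: [0.5, 0.3, 0.2]
opening: 0.998
grip_force: 0.0
```

```bash
python3 - <<'E'
from h import *
shot('wrist','w1'); o=readout.get_obs(); print(o['tool_pos'],o['orientation'],o['joint_positions'])
crop('w1',0,0,512,384,1.5,'w1b')
q=np.radians(100.66);c,s=np.cos(q),np.sin(q)
for p in ([-.065,.045,.038],[-.065,-.045,.038],[-.11,.065,.008],[-.11,-.065,.008],[.01,.045,.008],[.01,-.045,.008]):
    print(p,(proj('w1',[.5557+c*p[0]-s*p[1],-.2274+s*p[0]+c*p[1],p[2]])*1.5).round())
E
```

```text
[ 0.56862144 -0.28872373  0.19759981] [ 1.28694955e-04 -9.45464966e-02  9.95520329e-01  4.67123100e-04] [-0.07244243  0.44445703  0.59295931  1.74908452 -0.28432074  1.03483199
  2.38250459]
[-0.065, 0.045, 0.038] [[383. 217.]]
[-0.065, -0.045, 0.038] [[382. 327.]]
[-0.11, 0.065, 0.008] [[329. 191.]]
[-0.11, -0.065, 0.008] [[333. 337.]]
[0.01, 0.045, 0.008] [[471. 215.]]
[0.01, -0.045, 0.008] [[466. 317.]]
```

View pics/w1b.png

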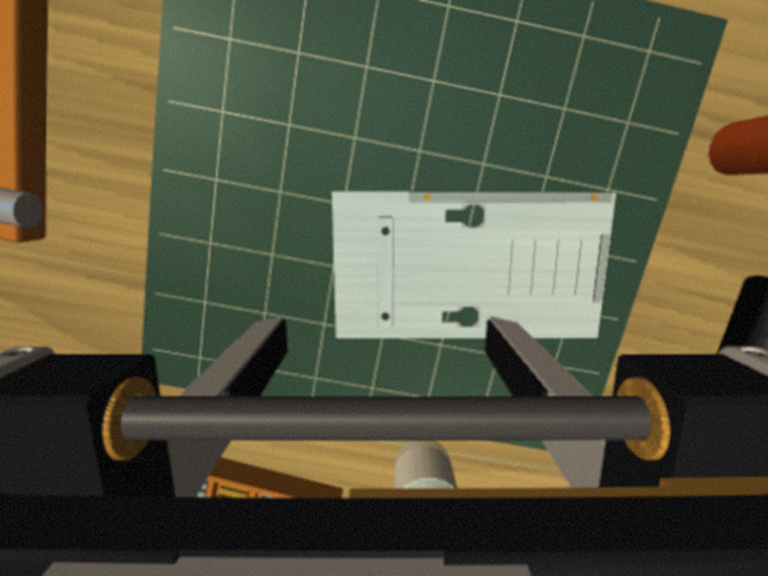

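The wrist view shows the bar at (386,217)–(386,325), centred between the fingers (about x=387), so I can go straight down.

Call:
{"method": "carry_out", "body": {
  "targets": [
    [0,0,0,0,0,0.05,-1],
    [0,0,0,0,0,0.1,-1],
    [0,0,0,0,0,0.135,-1],
    [0,0,0,0,0,0.155,-1],
    [0,0,0,0,0,0.163,-1],
    [0,0,0,0,0,0.163,-1],
    [0,0,0,0,0,0.163,-1]
  ]
}}

```text
time_s: 3.58
tool_pos: [0.569, -0.2911, 0.0357]
orientation: [0.001, -0.093, 0.996, -0.0]
contact_force: [0.4, 0.1, -0.8]
opening: 1.001
grip_force: 0.0
```

Call:
{"method": "carry_out", "body": {
  "targets": [
    [0,0,0,0,0,0,0.5],
    [0,0,0,0,0,0,1],
    [0,0,0,0,0,0,1],
    [0,0,0,0,0,0,1],
    [0,0,0,0,0,0,1],
    [0,0,0,0,0,0,1],
    [0,0,0,0,0,0,1],
    [0,0,0,0,0,0,1],
    [0,0,0,0,0,0,1],
    [0,0,0,0,0,0,1]
  ],
  "squeeze": 55
}}

```text
time_s: 4.82
tool_pos: [0.5682, -0.2906, 0.0345]
orientation: [-0.0, -0.093, 0.996, 0.0]
contact_force: [-0.6, 1.3, 1.3]
opening: 0.12
grip_force: 55.0
```

Call:
{"method": "carry_out", "body": {
  "targets": [
    [0,0,0,0,0,-0.005,1],
    [0,0,0,0,0,-0.015,1],
    [0,0,0,0,0,-0.035,1],
    [0,0,0,0,0,-0.06,1],
    [0,0,0,0,0,-0.09,1],
    [0,0,0,0,0,-0.115,1],
    [0,0,0,0,0,-0.13,1],
    [0,0,0,0,0,-0.13,1],
    [0,0,0,0,0,-0.13,1]
  ]
}}

```text
time_s: 5.95
tool_pos: [0.5679, -0.2905, 0.1638]
orientation: [-0.0, -0.094, 0.996, 0.0]
contact_force: [1.0, -0.1, -4.9]
opening: 0.124
grip_force: 55.0
```

```bash
python3 - <<'E'
from h import *
o=readout.get_obs(); print({k:np.round(o[k],4).tolist() for k in ('tool_pos','orientation','contact_force','wrist_torque','opening')})
# stage: plate origin 9cm short; grip point = origin-0.065 along press x
q=np.radians(91.3); u=np.array([np.cos(q),np.sin(q)]); S=np.array([.598,.170])
for d in (-.12,-.010): 
    g=S+u*(d-.065); print(d,g, toolshift(np.r_[g,o['tool_pos'][2]]-o['tool_pos']))
E
```

```text
{'tool_pos': [0.5679, -0.2905, 0.1638], 'orientation': [-0.0005, -0.0935, 0.9956, 0.0002], 'contact_force': [1.0276, -0.0887, -4.925], 'wrist_torque': [-0.2817, -0.0383, -0.0002], 'opening': 0.1241}
-0.12 [ 0.60219716 -0.01495238] [-8.49742183e-02  2.64300681e-01  7.73287262e-05]
-0.01 [0.59970155 0.0950193 ] [-1.03004323e-01  3.72812952e-01  1.24249143e-04]
```

Call:
{"method": "carry_out", "body": {
  "targets": [
    [0,0,0.02,-0.01,0.03,0,1],
    [0,0,0.06,-0.03,0.08,0,1],
    [0,0,0.1,-0.05,0.13,0,1],
    [0,0,0.14,-0.065,0.18,0,1],
    [0,0,0.164,-0.078,0.23,0,1],
    [0,0,0.164,-0.085,0.255,0,1],
    [0,0,0.164,-0.085,0.264,0.01,1],
    [0,0,0.164,-0.085,0.264,0.03,1],
    [0,0,0.164,-0.085,0.264,0.04,1],
    [0,0,0.164,-0.085,0.264,0.04,1]
  ]
}}

```text
time_s: 7.2
tool_pos: [0.602, -0.017, 0.1232]
orientation: [-0.001, -0.011, 1.0, -0.0]
contact_force: [0.4, 0.3, -5.8]
opening: 0.123
grip_force: 55.0
```

```bash
python3 - <<'E'
from h import *
o=readout.get_obs(); print({k:np.round(o[k],4).tolist() for k in ('tool_pos','orientation','contact_force','wrist_torque')})
shot('side','s2');shot('scene','sc2');shot('wrist','w2')
def c(f,x0,y0,w,h,k=3): return cv2.resize(cv2.imread(f'pics/{f}.png')[y0:y0+h,x0:x0+w],(w*k,h*k),interpolation=cv2.INTER_CUBIC)
a=c('side0' and 's2',205,95,130,180);b=c('sc2',225,125,130,180)
cv2.imwrite('pics/m2.png',np.hstack([a,b]))
E
```

```text
{'tool_pos': [0.602, -0.017, 0.1232], 'orientation': [-0.001, -0.0106, 0.9999, -0.0004], 'contact_force': [0.3837, 0.3344, -5.7506], 'wrist_torque': [-0.3555, -0.0677, 0.0308]}
```

View pics/m2.png

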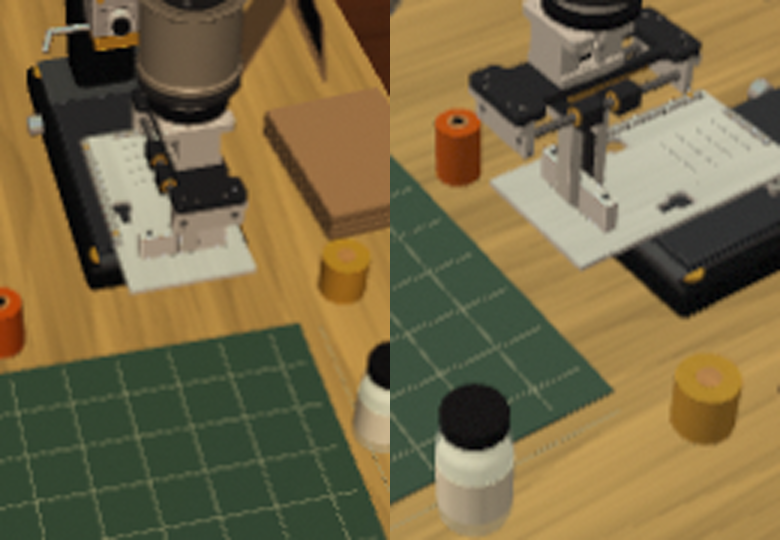

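Side and scene views show the plate level in the grip, with front corners at side (249,192) and (290,185), and at scene (259,186) and (289,214). I'll fit the held pose relative to the tool.

```bash
python3 - <<'E'
from h import *
from scipy.optimize import least_squares
a=lambda x,y:((x+.5)/3-.5+205,(y+.5)/3-.5+95); b=lambda x,y:((x-390+.5)/3-.5+225,(y+.5)/3-.5+125)
L=[('s2',a(132,291),(-.11,.065,.0025)),('s2',a(255,270),(-.11,-.065,.0025)),('s2',a(82,137),(.13,.065,.009)),('s2',a(121,209),(.01,.045,.003)),
('sc2',b(491,183),(-.11,.065,.0025)),('sc2',b(582,268),(-.11,-.065,.0025)),('sc2',b(705,93),(.13,.065,.009)),('sc2',b(682,198),(.01,-.045,.003)),
('sc2',b(614,208),(-.065,-.045,.035)),('s2',a(143,236),(-.065,.045,.035)),('sc2',b(545,152),(-.065,.045,.035))]
def w(p,q): return R.from_euler('ZY',[p[3],p[4]]).apply(q)+p[:3]
f=lambda p:np.concatenate([proj(n,w(p,q))[0]-uv for n,uv,q in L])
s=least_squares(f,[.6,.05,.09,1.59,0],loss='soft_l1'); print(s.x.round(4),np.degrees(s.x[3:]));print(f(s.x).reshape(-1,2).round(1).tolist())
t=readout.get_obs()['tool_pos'];print('grip pt',w(s.x,[-.065,0,.035]),'tool',t)
E
```

```text
[0.601  0.0477 0.0889 1.5898 0.0168] [91.08680737  0.96053112]
[[-0.3, 0.5], [0.8, 0.1], [-0.4, 0.1], [0.7, 0.1], [-0.3, 0.2], [-0.1, 0.9], [-0.1, -0.6], [-0.1, 2.1], [0.0, -0.7], [-1.0, -0.5], [1.1, -1.3]]
grip pt [ 0.60226087 -0.01665791  0.12496939] tool [ 0.60294313 -0.01637251  0.12479313]
```

Call:
{"method": "carry_out", "body": {
  "targets": [
    [-0.005,0,0,0,0.01,0,1],
    [-0.01,0,0,0,0.035,0,1],
    [-0.015,0,0,0,0.065,0,1],
    [-0.015,0,0,0,0.09,0,1],
    [-0.015,0,0,0,0.105,0,1],
    [-0.015,0,0,0,0.112,0.004,1],
    [-0.015,0,0,0,0.112,0.01,1],
    [-0.015,0,0,0,0.112,0.014,1],
    [-0.015,0,0,0,0.112,0.014,1],
    [-0.015,0,0,0,0.112,0.014,1]
  ]
}}

```text
time_s: 8.6
tool_pos: [0.6002, 0.0959, 0.1105]
orientation: [-0.0, -0.011, 1.0, 0.007]
contact_force: [0.4, 0.9, -5.5]
opening: 0.123
grip_force: 55.0
```

```bash
python3 - <<'E'
from h import *
o=readout.get_obs(); print({k:np.round(o[k],4).tolist() for k in ('tool_pos','orientation','contact_force','wrist_torque')})
shot('side','s3');shot('scene','sc3')
def c(f,x0,y0,w,h,k=4): return cv2.resize(cv2.imread(f'pics/{f}.png')[y0:y0+h,x0:x0+w],(w*k,h*k),interpolation=cv2.INTER_CUBIC)
cv2.imwrite('pics/m3.png',np.hstack([c('s3',205,90,100,120),c('sc3',285,120,100,120)]))
E
```

```text
{'tool_pos': [0.6002, 0.0959, 0.1105], 'orientation': [-0.0001, -0.0112, 0.9999, 0.0075], 'contact_force': [0.4184, 0.8575, -5.5429], 'wrist_torque': [-0.3212, -0.0299, 0.028]}
```

View pics/m3.png

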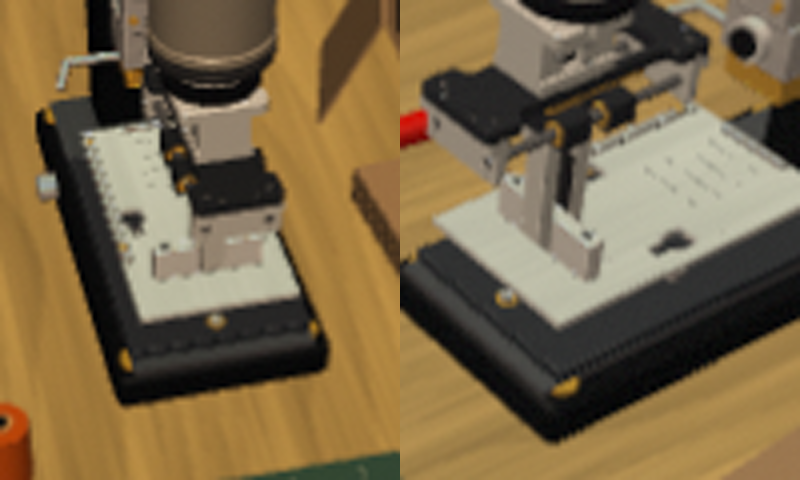

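The plate is just above the bed, its front edge just behind the pin in the side view (pin at about (216,320) in the crop). Next I'll lower in small steps and watch the force.

Call:
{"method": "carry_out", "body": {
  "targets": [
    [0,0,0,0,0,0.004,1],
    [0,0,0,0,0,0.008,1],
    [0,0,0,0,0,0.011,1],
    [0,0,0,0,0,0.013,1],
    [0,0,0,0,0,0.013,1]
  ]
}}

```text
time_s: 9.32
tool_pos: [0.6, 0.0965, 0.0973]
orientation: [-0.0, -0.012, 1.0, 0.007]
contact_force: [0.5, 0.1, -5.0]
opening: 0.126
grip_force: 55.0
```

Call:
{"method": "carry_out", "body": {
  "targets": [
    [0,0,0,0,0,0.001,1],
    [0,0,0,0,0,0.002,1],
    [0,0,0,0,0,0.003,1],
    [0,0,0,0,0,0.003,1]
  ]
}}

```text
time_s: 9.82
tool_pos: [0.6001, 0.0966, 0.0944]
orientation: [-0.0, -0.012, 1.0, 0.007]
contact_force: [-0.4, -0.5, -5.2]
opening: 0.125
grip_force: 55.0
```

Call:
{"method": "carry_out", "body": {
  "targets": [
    [0,0,0,0,0,0.001,1],
    [0,0,0,0,0,0.002,1],
    [0,0,0,0,0,0.002,1]
  ]
}}

```text
time_s: 10.2
tool_pos: [0.6001, 0.0966, 0.0924]
orientation: [-0.0, -0.012, 1.0, 0.007]
contact_force: [0.2, -0.6, -5.6]
opening: 0.125
grip_force: 55.0
```

Call:
{"method": "carry_out", "body": {
  "targets": [
    [0,0,0,0,0,0.001,1],
    [0,0,0,0,0,0.002,1],
    [0,0,0,0,0,0.002,1]
  ]
}}

```text
time_s: 10.58
tool_pos: [0.6001, 0.0967, 0.0904]
orientation: [-0.0, -0.012, 1.0, 0.007]
contact_force: [-0.7, -1.1, -5.9]
opening: 0.126
grip_force: 55.0
```

The underside is now below the head tops with no contact force, so the holes are over the heads. Continuing down to the bed.

Call:
{"method": "carry_out", "body": {
  "targets": [
    [0,0,0,0,0,0.001,1],
    [0,0,0,0,0,0.002,1],
    [0,0,0,0,0,0.003,1],
    [0,0,0,0,0,0.003,1]
  ]
}}

```text
time_s: 11.08
tool_pos: [0.6001, 0.0967, 0.0874]
orientation: [-0.0, -0.012, 1.0, 0.007]
contact_force: [-1.3, -0.8, -4.5]
opening: 0.122
grip_force: 55.0
```

Call:
{"method": "carry_out", "body": {
  "targets": [
    [0,0,0,0,0,0.001,1],
    [0,0,0,0,0,0.002,1],
    [0,0,0,0,0,0.002,1]
  ]
}}

```text
time_s: 11.45
tool_pos: [0.6001, 0.0967, 0.0854]
orientation: [-0.0, -0.012, 1.0, 0.007]
contact_force: [0.1, -0.5, -5.2]
opening: 0.121
grip_force: 55.0
```

Call:
{"method": "carry_out", "body": {
  "targets": [
    [0,0,0,0,0,0.0005,1],
    [0,0,0,0,0,0.001,1],
    [0,0,0,0,0,0.001,1]
  ]
}}

```text
time_s: 11.82
tool_pos: [0.6001, 0.0967, 0.0844]
orientation: [-0.0, -0.012, 1.0, 0.007]
contact_force: [0.4, 0.6, -4.5]
opening: 0.122
grip_force: 55.0
```

Call:
{"method": "carry_out", "body": {
  "targets": [
    [0,0,0,0,0,0.0005,1],
    [0,0,0,0,0,0.001,1],
    [0,0,0,0,0,0.001,1]
  ]
}}

```text
time_s: 12.2
tool_pos: [0.6002, 0.0968, 0.0837]
orientation: [-0.0, -0.012, 1.0, 0.008]
contact_force: [-2.6, 0.3, 2.6]
opening: 0.124
grip_force: 55.1
```

```bash
python3 - <<'E'
from h import *
o=readout.get_obs(); print({k:np.round(o[k],4).tolist() for k in ('tool_pos','orientation','contact_force','wrist_torque')})
E
```

```text
{'tool_pos': [0.6002, 0.0968, 0.0837], 'orientation': [-0.0001, -0.0116, 0.9999, 0.0076], 'contact_force': [-2.6138, 0.3118, 2.5626], 'wrist_torque': [-0.6196, 0.595, -0.024]}
```

Contact came at the expected bed height, at the front left first. I'll ease the squeeze so the plate settles flat.

Call:
{"method": "carry_out", "body": {
  "targets": [
    [0,0,0,0,0,0,1],
    [0,0,0,0,0,0,1],
    [0,0,0,0,0,0,1],
    [0,0,0,0,0,0,1]
  ],
  "squeeze": 5
}}

```text
time_s: 12.7
tool_pos: [0.6002, 0.0968, 0.0835]
orientation: [-0.0, -0.012, 1.0, 0.008]
contact_force: [-0.0, 0.0, -0.0]
opening: 0.13
grip_force: 5.0
```

```bash
python3 - <<'E'
from h import *
o=readout.get_obs(); print({k:np.round(o[k],4).tolist() for k in ('tool_pos','orientation','contact_force','wrist_torque','opening')})
shot('side','s4');shot('scene','sc4')
def c(f,x0,y0,w,h,k=4): return cv2.resize(cv2.imread(f'pics/{f}.png')[y0:y0+h,x0:x0+w],(w*k,h*k),interpolation=cv2.INTER_CUBIC)
cv2.imwrite('pics/m4.png',np.hstack([c('s4',205,90,100,120),c('sc4',285,120,100,120)]))
E
```

```text
{'tool_pos': [0.6002, 0.0968, 0.0835], 'orientation': [-0.0, -0.0116, 0.9999, 0.0075], 'contact_force': [-0.0187, 0.0015, -0.0262], 'wrist_torque': [-0.1003, 0.045, 0.0294], 'opening': 0.1301}
```

View pics/m4.png

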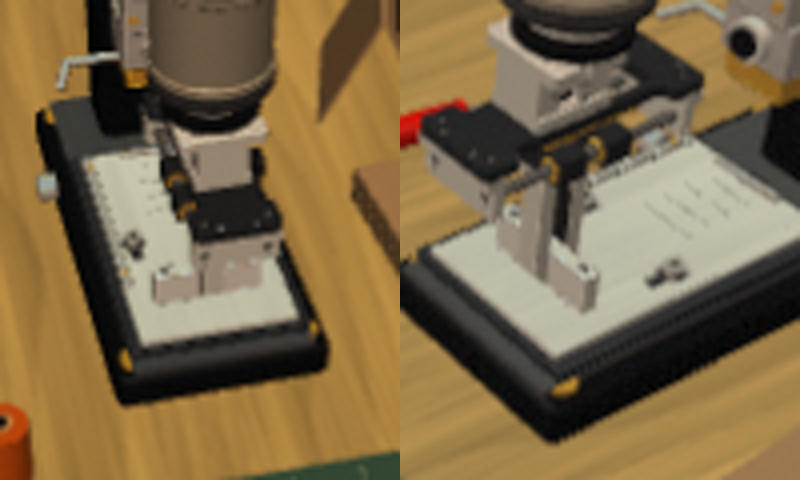

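The plate lies flat with both heads visible in the entry holes (side crop (135,238), scene crop (675,265)), and the pin is covered. Next I'll level the tool and slide gently towards the column.

Call:
{"method": "carry_out", "body": {
  "targets": [
    [0.008,0,0,0,0,0,1],
    [0.015,0,0,0,0,0,1],
    [0.015,0,0,0,0.002,0,1],
    [0.015,0,0,0,0.004,0,1],
    [0.015,0,0,0,0.006,0,1],
    [0.015,0,0,0,0.006,0,1]
  ],
  "squeeze": 8
}}

```text
time_s: 13.55
tool_pos: [0.5998, 0.1032, 0.0835]
orientation: [-0.0, -0.012, 1.0, 0.0]
contact_force: [0.1, -0.2, -2.2]
opening: 0.127
grip_force: 8.0
```

Call:
{"method": "carry_out", "body": {
  "targets": [
    [0,0,0,0,0.002,0,1],
    [0,0,0,0,0.004,0,1],
    [0,0,0,0,0.006,0,1],
    [0,0,0,0,0.006,0,1]
  ]
}}

```text
time_s: 14.05
tool_pos: [0.5998, 0.1092, 0.0835]
orientation: [-0.0, -0.012, 1.0, 0.0]
contact_force: [-0.3, -0.1, -2.9]
opening: 0.125
grip_force: 8.0
```

Call:
{"method": "carry_out", "body": {
  "targets": [
    [0,0,0,0,0.0015,0,1],
    [0,0,0,0,0.003,0,1],
    [0,0,0,0,0.004,0,1],
    [0,0,0,0,0.004,0,1]
  ]
}}

```text
time_s: 14.55
tool_pos: [0.5997, 0.1129, 0.0836]
orientation: [-0.0, -0.012, 1.0, 0.0]
contact_force: [0.5, -0.4, -3.0]
opening: 0.128
grip_force: 8.0
```

Call:
{"method": "carry_out", "body": {
  "targets": [
    [0,0,0,0,0.0007,0,1],
    [0,0,0,0,0.0015,0,1],
    [0,0,0,0,0.0015,0,1]
  ]
}}

```text
time_s: 14.92
tool_pos: [0.5997, 0.1144, 0.0836]
orientation: [-0.0, -0.012, 1.0, 0.0]
contact_force: [-0.5, -1.0, -2.6]
opening: 0.126
grip_force: 8.0
```

Call:
{"method": "carry_out", "body": {
  "targets": [
    [0,0,0,0,0.0007,0,1],
    [0,0,0,0,0.0015,0,1],
    [0,0,0,0,0.0015,0,1]
  ]
}}

```text
time_s: 15.3
tool_pos: [0.5996, 0.116, 0.0835]
orientation: [-0.0, -0.012, 1.0, 0.0]
contact_force: [0.8, -0.5, -2.8]
opening: 0.126
grip_force: 8.0
```

Call:
{"method": "carry_out", "body": {
  "targets": [
    [0,0,0,0,0.0005,0,1],
    [0,0,0,0,0.001,0,1],
    [0,0,0,0,0.001,0,1]
  ]
}}

```text
time_s: 15.68
tool_pos: [0.5996, 0.1168, 0.0835]
orientation: [-0.0, -0.012, 1.0, -0.0]
contact_force: [-0.9, -0.9, -3.6]
opening: 0.129
grip_force: 8.0
```

Call:
{"method": "carry_out", "body": {
  "targets": [
    [0,0,0,0,0.0005,0,1],
    [0,0,0,0,0.001,0,1],
    [0,0,0,0,0.001,0,1]
  ]
}}

```text
time_s: 16.05
tool_pos: [0.5996, 0.1171, 0.0835]
orientation: [-0.0, -0.011, 1.0, -0.0]
contact_force: [-0.0, -5.5, -3.6]
opening: 0.128
grip_force: 8.0
```

Call:
{"method": "carry_out", "body": {
  "targets": [
    [0,0,0,0,0.0005,0,1],
    [0,0,0,0,0.001,0,1],
    [0,0,0,0,0.001,0,1]
  ]
}}

```text
time_s: 16.42
tool_pos: [0.5995, 0.1172, 0.0835]
orientation: [-0.0, -0.011, 1.0, -0.001]
contact_force: [-0.1, -9.9, -2.0]
opening: 0.128
grip_force: 8.0
```

```bash
python3 - <<'E'
from h import *
o=readout.get_obs(); print({k:np.round(o[k],4).tolist() for k in ('tool_pos','contact_force','wrist_torque')})
shot('side','s5');shot('scene','sc5')
def c(f,x0,y0,w,h,k=4): return cv2.resize(cv2.imread(f'pics/{f}.png')[y0:y0+h,x0:x0+w],(w*k,h*k),interpolation=cv2.INTER_CUBIC)
cv2.imwrite('pics/m5.png',np.hstack([c('s5',205,90,100,120),c('sc5',285,120,100,120)]))
E
```

```text
{'tool_pos': [0.5995, 0.1172, 0.0835], 'contact_force': [-0.0683, -9.8687, -1.9682], 'wrist_torque': [-1.9244, 0.095, -0.0237]}
```

View pics/m5.png

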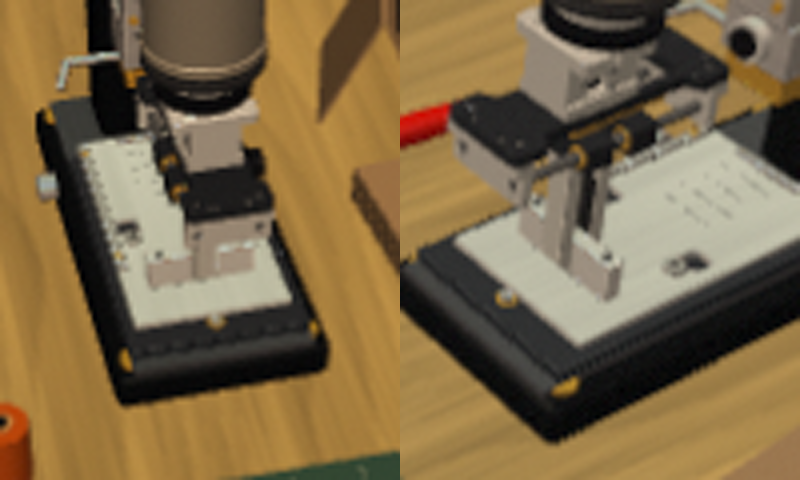

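The plate has reached the stop with force rising to 10 N, and the pin is up in front of the edge (side crop (216,321), scene crop (507,298)). I'll relax the push, let go and rise.

Call:
{"method": "carry_out", "body": {
  "targets": [
    [0,0,0,0,-0.001,0,1],
    [0,0,0,0,-0.0012,0,1],
    [0,0,0,0,-0.0012,0,0.6],
    [0,0,0,0,-0.0012,0,0.4],
    [0,0,0,0,-0.0012,0,0.4],
    [0,0,0,0,-0.0012,0,0.4],
    [0,0,0,0,-0.0012,0,0.4]
  ]
}}

```text
time_s: 17.4
tool_pos: [0.5996, 0.1176, 0.0836]
orientation: [-0.0, -0.012, 1.0, 0.0]
contact_force: [0.3, -0.4, -0.1]
opening: 0.301
grip_force: 0.0
```

Call:
{"method": "carry_out", "body": {
  "targets": [
    [0,0,0,0,0,-0.005,0.4],
    [0,0,0,0,0,-0.015,0.4],
    [0,0,0,0,0,-0.035,0.4],
    [0,0,0,0,0,-0.06,0.4],
    [0,0,0,0,-0.04,-0.09,0.4],
    [0,0,0,0,-0.09,-0.12,0.4],
    [0,0,0,0,-0.14,-0.13,0.4],
    [0,0,0,0,-0.18,-0.13,0.4],
    [0,0,0,0,-0.2,-0.13,0.4],
    [0,0,0,0,-0.2,-0.13,0.4]
  ]
}}

```text
time_s: 18.65
tool_pos: [0.6042, -0.0832, 0.2141]
orientation: [0.0, -0.011, 1.0, -0.0]
contact_force: [0.2, 0.2, -0.2]
opening: 0.301
grip_force: 0.0
```

```bash
python3 - <<'E'
from h import *
shot('side','s6');shot('scene','sc6')
def c(f,x0,y0,w,h,k=4): return cv2.resize(cv2.imread(f'pics/{f}.png')[y0:y0+h,x0:x0+w],(w*k,h*k),interpolation=cv2.INTER_CUBIC)
cv2.imwrite('pics/m6.png',np.hstack([c('s6',205,90,100,120),c('sc6',285,120,100,120)]))
E
```

```text
(no output)
```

View pics/m6.png

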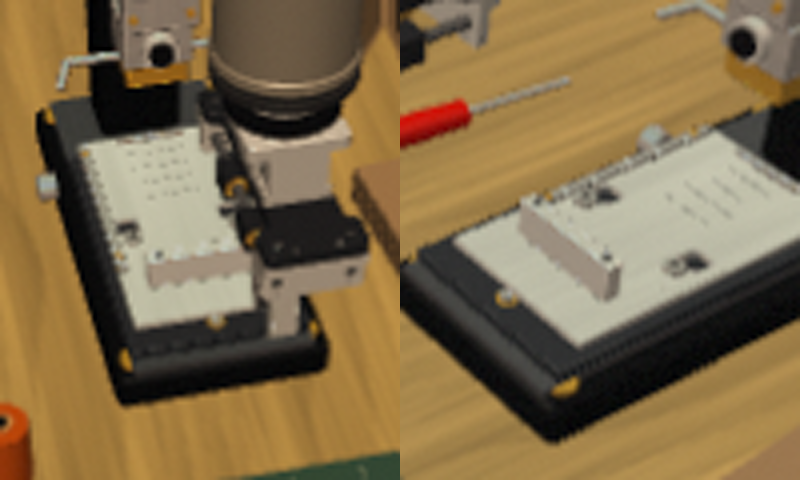

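The plate lies flat and home, with the screws at the slot ends, the pin up in front of it (scene crop (507,298)) and the gripper clear. Handing in.

```bash
python3 -c "
from workcell import hand_in
print(hand_in())"
```

```text
the job is handed in; nothing more can be done
None
```

The plate is on the press, flat and fully home with the spring pin up in front of it and the gripper clear; the job was handed in at about 19 s, and nothing else on the table was touched as far as the pictures and forces show.

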